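# Close the sample drawer and start the reader with its two-key pod

## Task

Push the reader's open sample drawer fully home, then start the run at the start pod: press its two round keys down together to their stops, never one alone, hold both down for at least two seconds, and let them both spring up again. Leave the small square stop key unpressed, and do not pick up, shift or knock over any of the glassware and other loose things around; nothing needs to be gripped.

Things in the scene. Friction and masses are not known exactly. Their poses are not given: they have to be found in the camera images.
- reader: sample reader, a fixed white bench instrument 220 deep x 200 wide mm; origin on the bench under the middle of its front face, x points into the machine (away from the drawer), z up. Its front half (x 0 to 110 mm) is 90 mm high with a blue cover (its top at 93 mm), the rear half (110 to 220 mm) 153 mm high
- drawer (a joint): sample drawer of the reader, sliding level along the reader's x: value in m that it stands out, 0 = fully home, at most 0.09; it starts 0.045 to 0.085 out. It slides with about 2.5 N of friction, more when moved fast, stays where it is left and meets a hard stop at home
- drawer_front (a point): centre of the outer (front) face of the drawer's upright dark grey panel, 50 mm above the bench; moves with the drawer and has the reader's axes (push towards +x). The panel is 130 wide x 56 high (22 to 78 mm above the bench) x 16 mm thick; at home this point lies 16 mm in front of the reader's front face. Behind the panel is an open tray with small capped sample tubes, lower than the panel
- pod: start pod, a fixed flat grey box with a metal-faced top, 120 (x) x 160 (y) x 45 mm high, top level; origin under its centre. The two round keys stand side by side along its y, 60 mm apart centre to centre, and the square stop key on its -x part
- key_left (a joint): the round spring key on the +y side of the pod, value in m that it is pressed: 0 = up, 0.008 = down on its stop. Needs about 1.5 N to start and 5 N to reach the stop, springs up when let go
- key_right (a joint): the same key on the -y side of the pod, same values and forces
- key_left_top (a point): centre of the top of the left round key: a white cap 26 mm in diameter, 69 mm above the bench when up, 61 mm when down; it stands in a black collar 42 mm in diameter whose top is 57 mm above the bench. At x = +18, y = +30 mm of the pod
- key_right_top (a point): the same for the right round key, at x = +18, y = -30 mm of the pod
- stop_key (a joint): square stop key of the pod, value in m that it is pressed, 0 to 0.004: not to be pressed
- stop_key_top (a point): centre of the top of the square stop key, white, 16 x 16 mm, 56 mm above the bench, at x = -38, y = 0 mm of the pod
- vial: loose small glass vial with a cap, 26 mm in diameter, 50 mm high, standing beside the path of the drawer; origin under its centre
- jar: loose amber glass jar with a cap, 48 mm in diameter, 55 mm high; origin under its centre
- tin: loose flat aluminium sample tin, 60 mm in diameter, 35 mm high, standing behind the pod; origin under its centre
- weight: loose brass weight with a knob, 28 mm in diameter, 42 mm high, standing beside the pod; origin under its centre
- beaker: loose glass beaker, 68 mm in diameter, 80 mm high; origin under its centre
- bottle: loose white bottle with a cap, 60 mm in diameter, 140 mm high; origin under its centre

How it is judged:
By the outcome, as a careful person would: the job done as asked, in the order asked, and still so for the second after the job is handed in, with the robot touching nothing.
It also fails if it takes over 54 s, if anything falls off the work surface, if the arm or the gripper's body presses on something with over 40 N, if the wrist force passes 120 N, or if a joint passes its speed limit or range.

## Robot

A 6-joint arm with a two-finger parallel gripper is mounted at the origin on the work surface. World frame = base frame: x ahead of the robot, y to its left, z up, the work surface at z = 0. Lengths are in m, angles in rad, forces in N, time in s.
With the tool pointing down it reaches from about 0.275 to 0.75 m from the base axis. Payload 10.2 kg.
Tool frame: the origin (TCP) lies at the very end of the fingers, on their centre line; the grasp point (between the pads) lies 19 mm behind it; z points along the fingers, y is the direction in which the jaws open and shut (so a half turn about z gives the same grasp; the last joint's range is limited). The gripper opens to 85 mm and grips with 20 to 120 N. Pads are 22 mm wide; open, the fingers measure 114 mm over their backs; the gripper's body (76 mm by 85 mm) begins 54 mm behind the grasp point. The pads swing forward as they close: fully open they stand 13 mm farther back than shut.
Start: joints at [1.094, 0.313, 1.498, -0, 1.331, -0.223], TCP at [0.132, 0.508, 0.231] pointing down, gripper open.
Joint ranges: [-2.94, 2.94], [-0.97, 2.17], [0.19, 2.56], [-1.23, 4.37], [0.02, 3.11], [-2.88, 2.88]. Speed limits (rad/s): [2.39, 2.39, 3.01, 3.14, 3.14, 3.14].

## Interface

Orientations are given as a unit quaternion [w, x, y, z].
In Python, from bench import bot gives the robot as it stands. Calls block until the motion is done:
- bot.goto(position, orientation): joint-space move of the TCP to a pose.
- bot.move_l(position, rot=None, speed=0.15): straight line of the TCP; rot=None keeps the orientation; speed is the mean speed in m/s.
- bot.move_joints(angles): joint-space move.
- bot.ungrasp() and bot.grasp(f_grip=None): open the fingers fully, or close them until they stop; f_grip is the grip in N (None keeps the last).
- bot.pause(seconds).
- bot.ik(position, orientation): joint angles nearest the present ones, or None.
- bot.read_state(): the state.
- bot.capture(name): name is "scene" or "top" or "wrist"; returns a dict with "img" (420x560x3 uint8, blue, green, red), "intrinsics" (3x3 intrinsics, pixels), "distortion" ([k1, k2, p1, p2, k3] as OpenCV has them; the pictures are not rectified), "R" (3x3) and "t" (3): a world point X has camera coordinates R X + t. Camera axes: x right, y down, z forward; pixel columns grow to the right and rows downward; lengths in m; the calibration is good to about 2 mm. A picture is of the moment at which its call begins. There is no depth.
A pose or a line that the arm cannot do raises bot.PlanningError and nothing moves.
- bot.finish_job(): hands the job in, once; it reports no verdict.
Trained networks look in a picture, given as the dict that the camera call returned (one of the last four; its "shot" number tells which), for a name from the list of things; names that differ only in an ending like _2 or _b are one class to them, and where a whole thing is asked for, a point or a joint stands for the part that bears it (a point fixed in the world has none). Each returns a list of dicts, best first, with "score" (0 to 1); they miss things now and then, are a little off and sometimes report something else, mostly with a low value. They report only what shows in the picture. A call takes as long as a camera call.
- bot.spot_in(thing, picture): "rect" ([centre column, centre row, width, height] in pixels, round what is visible of it).
- bot.place_of(thing, picture): "position" ([row, column] in pixels: a listed point, or the origin of a listed thing).
The state is a dict: "t": time; "joint_pos": joint angles; "joint_velocities": joint speeds; "tau": joint torques, N m; "ee_pos": TCP position; "ee_rot": TCP orientation; "wrist_force": force on the tool from outside, world axes, zero at the start; "ft_torque": the same for the moment, N m; "grip_width": finger opening in m.
Only numpy, scipy, OpenCV 4.12 (cv2) and the standard library are available. Lean on these libraries where they do the work, as an engineer would, in place of code of your own. Each camera call takes 0.05 s, during which the arm holds its last target.

## Working session

There is one attempt and no reset: what is moved stays moved. The work goes in short steps, each a Python script; the robot and the scene stay as the last script left them, time stands still between calls to the robot, and variables do not carry over. Pictures are saved under pics/ and viewed, and the job is handed in when it is done.

```bash
ls; mkdir -p pics; python3 - <<'E'
from bench import bot
import cv2,numpy as np
s=bot.read_state();print(s)
for n in ("scene","top","wrist"):
    p=bot.capture(n);cv2.imwrite(f"pics/a_{n}.png",p["img"]);print(n,p["intrinsics"],p["distortion"],p["R"],p["t"])
    if n!="wrist":
        for th in ["reader","drawer_front","pod","key_left_top","key_right_top","stop_key_top","vial","jar","tin","weight","beaker","bottle"]:
            print(th,[(np.round(d["position"],1).tolist(),round(d["score"],2)) for d in bot.place_of(th,p)[:3]])
E
```

```text
pics
{'t': 0.0, 'joint_pos': array([ 1.09359451e+00,  3.13438445e-01,  1.49843923e+00,  2.03426583e-05,
        1.33100577e+00, -2.23366095e-01]), 'joint_velocities': array([-0.00048292, -0.00010648,  0.00082168,  0.00099927, -0.00153875,
       -0.00055405]), 'tau': array([ 3.67864459e-04, -4.12269223e+01, -2.59751612e+01, -1.49743082e-04,
        4.07927277e-03, -1.37840561e-05]), 'ee_pos': array([0.13170508, 0.50794437, 0.23074018]), 'ee_rot': array([-2.30754430e-04,  1.26579775e-01,  9.91956221e-01, -6.02810532e-04]), 'wrist_force': array([0.17979967, 0.02756815, 0.3878338 ]), 'ft_torque': array([ 0.02279827, -0.05045007, -0.05315901]), 'grip_width': 0.08527950816957726}
scene [[442.20153419   0.         280.04816565]
 [  0.         442.20153419 216.74776189]
 [  0.           0.           1.        ]] [-0.01946852  0.          0.          0.          0.        ] [[-0.77218037  0.63538698 -0.00456783]
 [ 0.4280275   0.51483822 -0.74278803]
 [-0.46960616 -0.57552149 -0.66951107]] [ 0.40145005 -0.16695223  1.52146186]
reader [([210.5, 236.0], 0.76), ([263.6, 297.3], 0.24)]
drawer_fr
[... 807 characters left out ...]
02.9, 214.6], 0.55)]
key_left_top [([195.4, 204.3], 0.5)]
key_right_top [([194.5, 223.6], 0.37)]
stop_key_top [([216.0, 211.6], 0.56)]
vial [([221.6, 309.3], 0.41)]
jar [([241.5, 283.3], 0.59)]
tin [([167.2, 209.4], 0.87)]
weight [([206.8, 260.5], 0.49)]
beaker [([274.7, 131.6], 0.82)]
bottle [([267.0, 418.4], 0.79)]
wrist [[348.19614534   0.         281.33754029]
 [  0.         348.19614534 213.0224845 ]
 [  0.           0.           1.        ]] [0.00732736 0.         0.         0.         0.        ] [[ 2.50526463e-01  9.68109750e-01 -5.85675822e-05]
 [ 9.30813456e-01 -2.40858335e-01  2.74906479e-01]
 [ 2.66125536e-01 -6.89258633e-02 -9.61470969e-01]] [-0.52526763 -0.03552415  0.37802728]
```

View pics/a_scene.png

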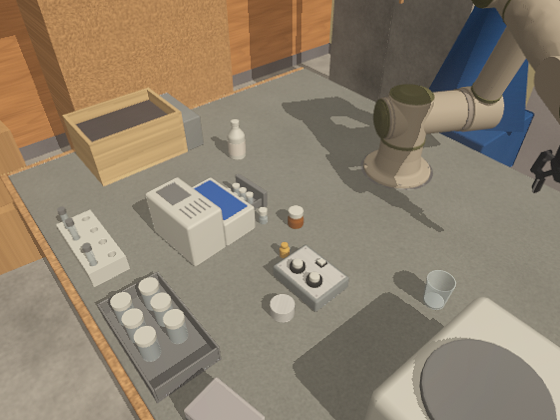

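View pics/a_top.png

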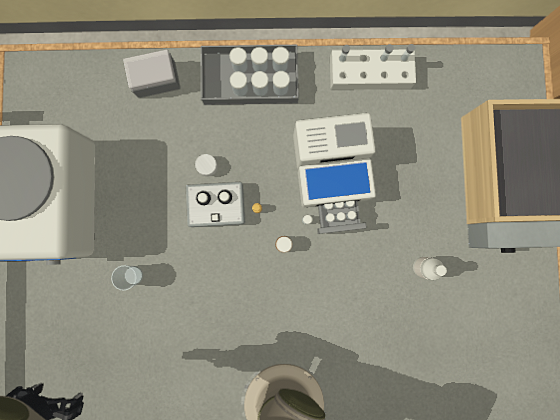

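View pics/a_wrist.png

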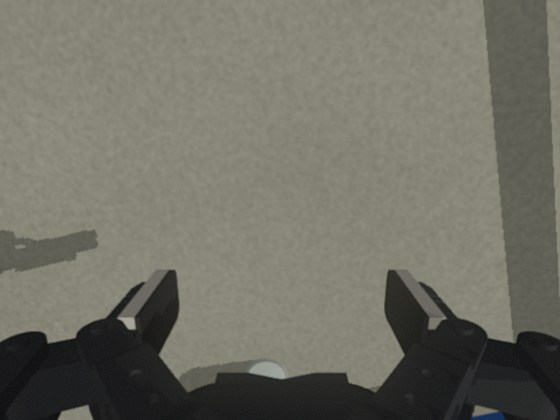

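The overhead picture shows the pod at about (215,204), with its round caps at (203,198) and (225,197) and the stop key at (215,217). The reader is at about (337,170), with the drawer panel at (342,227) facing the robot. The vial is at (307,219), the jar at (284,243), the weight at (257,208) and the tin at (205,165). Next I'll work out rough positions and check which poses the arm can reach.

```bash
cat > h.py <<'E'
import numpy as np, cv2
from scipy.spatial.transform import Rotation as Ro
def ray(p,uv):
    K=np.array(p["intrinsics"]);d=np.array(p["distortion"]);R=np.array(p["R"]);t=np.array(p["t"])
    n=cv2.undistortPoints(np.array([[uv]],float),K,d)[0,0]
    return -R.T@t, R.T@np.array([n[0],n[1],1])
def atz(p,uv,z):
    c,r=ray(p,uv); return c+r*(z-c[2])/r[2]
def proj(p,X):
    rv=cv2.Rodrigues(np.array(p["R"]))[0]
    return cv2.projectPoints(np.atleast_2d(np.array(X,float)),rv,np.array(p["t"],float),np.array(p["intrinsics"]),np.array(p["distortion"]))[0][:,0]
def quat(xa,za):
    """tool z along za, tool x along xa (orthogonalised)"""
    z=np.array(za,float);z/=np.linalg.norm(z);x=np.array(xa,float);x-=z*(x@z);x/=np.linalg.norm(x)
    q=Ro.from_matrix(np.c_[x,np.cross(z,x),z]).as_quat();return [q[3],q[0],q[1],q[2]]
def mat(q): return Ro.from_quat([q[1],q[2],q[3],q[0]]).as_matrix()
E
python3 - <<'E'
from bench import bot
from h import *
p=bot.capture("top")
for n,uv,z in [("kl",(203,198),.069),("kr",(225,197),.069),("stop",(215,217),.056),("vialcap",(307,219),.05),("jar",(284,243),.055),("weight",(257,208),.04),("tin",(205,164),.035),("panelL",(319,232),.078),("panelR",(365,226),.078),("coverFL",(304,204),.093),("coverFR",(375,199),.093),("coverBL",(301,167),.093),("coverBR",(371,161),.093),("bottle",(435,268),.1)]:
    print(n,np.round(atz(p,uv,z),3))
w=bot.capture("wrist");s=bot.read_state()
T=mat(s["ee_rot"]);c=-np.array(w["R"]).T@w["t"]
print("cam in tool",T.T@(c-s["ee_pos"]),"cam fwd in tool",T.T@np.array(w["R"])[2])
pod=np.array([.52,.17,0])
for th in (10,20,30,40,60):
  for xs in (1,-1):
    t=np.radians(th);za=[np.cos(t),0,-np.sin(t)];
    for off in (0,.05):
      q=quat([0.01*0,0,xs],za)
      print(th,xs,off,bot.ik([.60,.17,.08+off],q))
E
```

```text
kl [0.581 0.21  0.069]
kr [0.583 0.15  0.069]
stop [0.529 0.18  0.056]
vialcap [ 0.518 -0.076  0.05 ]
jar [ 0.453 -0.01   0.055]
weight [0.553 0.063 0.04 ]
tin [0.682 0.21  0.035]
panelL [ 0.481 -0.106  0.078]
panelR [ 0.494 -0.233  0.078]
coverFL [ 0.557 -0.066  0.093]
coverFR [ 0.567 -0.259  0.093]
coverBL [ 0.658 -0.06   0.093]
coverBR [ 0.671 -0.252  0.093]
bottle [ 0.377 -0.413  0.1  ]
cam in tool [ 0.07008086  0.00024094 -0.14189405] cam fwd in tool [-2.74954055e-01  7.15347382e-05  9.61457364e-01]
10 1 0 [ 0.14918965  0.76406984  2.11291739  3.30378736  1.1348165  -1.61369378]
10 1 0.05 [ 0.14918965  0.62461538  2.1315259   3.314701    1.0156591  -1.6366031 ]
10 -1 0 [0.14918965 0.76406984 2.11291739 3.30378736 1.1348165  1.52789887]
10 -1 0.05 [0.14918965 0.62461538 2.1315259  3.314701   1.0156591  1.50498955]
20 1 0 [ 0.1446975   0.65258321  2.10090524  3.32480162  0.83863439 -1.64423242]
20 1 0.05 [ 0.1446975   0.52033227  2.1040747   3.35049531  0.71200871 -1.68013413]
20 -1 0 [0.1446975  0.65258321 2.10090524 3.32480162 0.83863439 1.49736024]
20 -1 0.05 [0.1446975  0.5203
[... 321 characters left out ...]
892 2.04586941 3.44562572 0.40896764 1.35977083]
40 1 0 [ 0.12961642  0.50939362  1.98376732  3.56925016  0.24106569 -1.90389686]
40 1 0.05 [ 0.12961642  0.40330767  1.96173284  3.96706186  0.13514872 -2.30810803]
40 -1 0 [0.12961642 0.50939362 1.98376732 3.56925016 0.24106569 1.23769579]
40 -1 0.05 [0.12961642 0.40330767 1.96173284 3.96706186 0.13514872 0.83348463]
60 1 0 [ 0.1116769   0.49748442  1.77330271 -0.16138252  0.35414142  1.81913718]
60 1 0.05 [ 0.1116769   0.41755527  1.73624422 -0.12335866  0.46996896  1.7777105 ]
60 -1 0 [ 0.1116769   0.49748442  1.77330271 -0.16138252  0.35414142 -1.32245547]
60 -1 0.05 [ 0.1116769   0.41755527  1.73624422 -0.12335866  0.46996896 -1.36388216]
```

```bash
python3 - <<'E'
from bench import bot
from h import *
bot.grasp(20)
yaw=np.radians(3.6);ex=np.array([np.cos(yaw),np.sin(yaw),0])
q=quat(-ex,[0,0,-1])
P=np.array([.487,-.170,0])  # panel front top centre
a=P-.045*ex
bot.goto([a[0],a[1],.16],q)
s=bot.read_state();print(s["t"],s["ee_pos"],s["wrist_force"],s["grip_width"])
w=bot.capture("wrist");cv2.imwrite("pics/b_wrist.png",w["img"])
w=bot.capture("scene");cv2.imwrite("pics/b_scene.png",w["img"])
E
```

```text
4.875 [ 0.4422693  -0.1723269   0.16004573] [ 0.36021955  0.07651034 -0.47437345] 0.00020556239343854545
```

View pics/b_wrist.png

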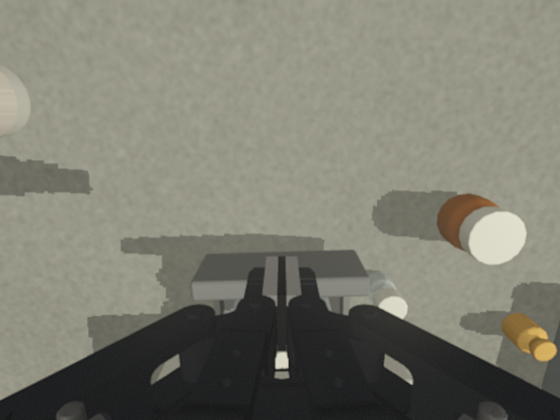

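View pics/b_scene.png

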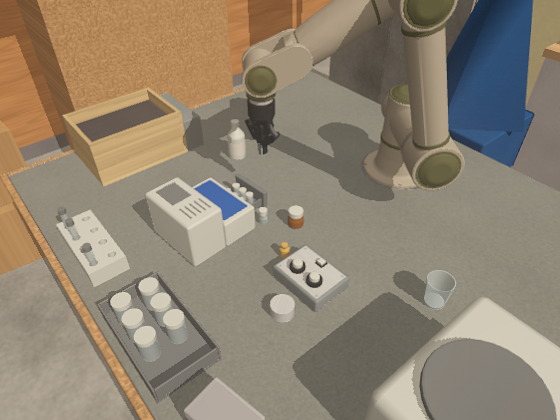

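The wrist view shows the panel's top front edge running from about (193,284) to (369,279). The closed fingers are in front of it, near its middle, and the jar and vial are well clear to the right. Next I'll measure that edge, then push.

```bash
python3 - <<'E'
from bench import bot
from h import *
w=bot.capture("wrist")
A=atz(w,(193,284),.078);B=atz(w,(369,279),.078);print(A,B,np.linalg.norm(A-B))
d=(A-B)/np.linalg.norm(A-B); print("yaw",np.degrees(np.arctan2(-d[0]*-1*-1,d[1]*-1)), d)
g=cv2.resize(w["img"][220:330,150:420],None,fx=2.9,fy=2.9);cv2.imwrite("pics/b_crop.png",g)
E
```

```text
[ 0.49262346 -0.23162286  0.078     ] [ 0.48073112 -0.10747772  0.078     ] 0.12471344027047547
yaw -5.4718866479526715 [ 0.09535733 -0.99544311  0.        ]
```

View pics/b_crop.png

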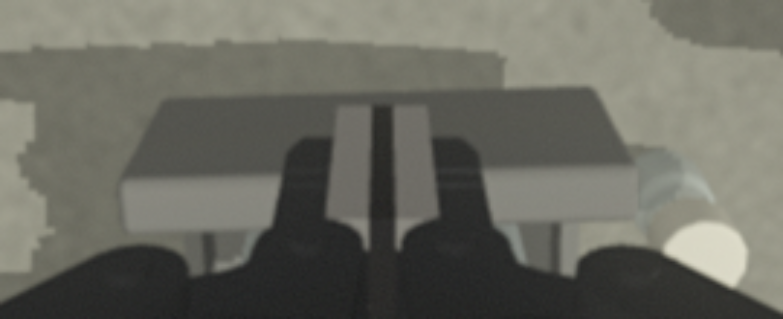

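The panel yaw comes out at about 5°, and its centre is at about (0.487, -0.170). Now I'll lower the fingers and push.

```bash
python3 - <<'E'
from bench import bot
from h import *
yaw=np.radians(5.0);ex=np.array([np.cos(yaw),np.sin(yaw),0])
q=quat(-ex,[0,0,-1]);P=np.array([.487,-.170,0])
def pt(d): p=P+d*ex; return [p[0],p[1],.045]
bot.move_l(pt(-.045),q,speed=.15)
f0=bot.read_state()["wrist_force"]@ex
d=.02;bot.move_l(pt(d),speed=.05)
while d<.085:
    s=bot.read_state();f=s["wrist_force"]@ex-f0
    print(round(d,3),round(float(f),2),round(float((s["ee_pos"]-P)@ex),4),s["t"])
    if f<-9: break
    d+=.004 if d<.036 else .002;bot.move_l(pt(d),speed=.03)
for n in("scene","top"):
    c=bot.capture(n);cv2.imwrite(f"pics/c_{n}.png",c["img"])
E
```

```text
0.02 0.3 0.0201 7.3917
0.024 -1.34 0.0243 7.675
0.028 0.5 0.0283 7.9583
0.032 0.38 0.0323 8.2417
0.036 1.12 0.0363 8.525
0.038 0.23 0.0381 8.775
0.04 -0.91 0.0401 9.025
0.042 -0.41 0.0422 9.275
0.044 -0.32 0.0442 9.525
0.046 0.75 0.0462 9.775
0.048 -0.8 0.0482 10.025
0.05 -1.37 0.0502 10.275
0.052 0.01 0.0522 10.525
0.054 -9.57 0.0528 10.775
```

```bash
python3 - <<'E'
from bench import bot
from h import *
yaw=np.radians(5.0);ex=np.array([np.cos(yaw),np.sin(yaw),0])
P=np.array([.487,-.170,0])
def pt(d,z=.045): p=P+d*ex; return [p[0],p[1],z]
bot.move_l(pt(.057),speed=.03)
s=bot.read_state();print(s["wrist_force"],(s["ee_pos"]-P)@ex)
bot.move_l(pt(.0),speed=.12)
bot.move_l(pt(-.02,.2),speed=.2)
print(bot.read_state()["t"])
for n in("wrist","top"):
    c=bot.capture(n);cv2.imwrite(f"pics/d_{n}.png",c["img"])
c0=cv2.imread("pics/d_top.png");cv2.imwrite("pics/d_topc.png",cv2.resize(c0[90:260,170:400],None,fx=3.4,fy=3.4,interpolation=cv2.INTER_CUBIC))
E
```

```text
[-30.62922496  -3.858869    16.83046201] 0.05284260138321504
12.6833
```

View pics/d_wrist.png

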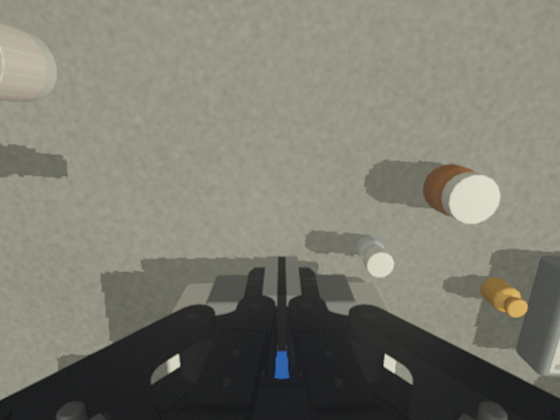

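View pics/d_topc.png

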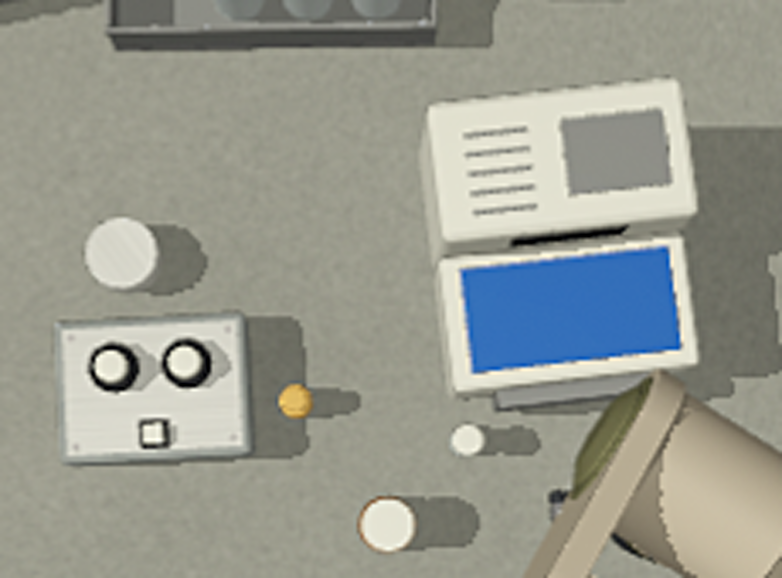

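The drawer is home: 30 N of push gave no further travel, and the panel sits against the reader's face (crop 500–650, 395). Nothing loose moved. Next is a close look at the pod.

```bash
python3 - <<'E'
from bench import bot
from h import *
w=bot.capture("wrist");s=bot.read_state()
off=atz(w,(280,150),.06)-s["ee_pos"];print(off)
q=quat([-1,0,0],[0,0,-1])
g=np.array([.562,.18,0])-off;g[2]=.22
bot.goto([g[0],g[1],.22],q)
w=bot.capture("wrist");cv2.imwrite("pics/e_wrist.png",w["img"])
for th in ["key_left_top","key_right_top","stop_key_top"]:
    print(th,[(np.round(d["position"],1).tolist(),round(d["score"],2)) for d in bot.place_of(th,w)[:3]])
s=bot.read_state();print(s["t"],s["ee_pos"])
import pickle;pickle.dump(w,open("e.pkl","wb"))
E
```

```text
[-0.04205071 -0.00414702 -0.13890648]
key_left_top [([174.3, 317.0], 0.66)]
key_right_top [([181.2, 250.5], 0.69)]
stop_key_top [([110.1, 281.9], 0.89), ([140.5, 166.8], 0.17)]
14.4583 [0.60421644 0.18319386 0.22011078]
```

View pics/e_wrist.png

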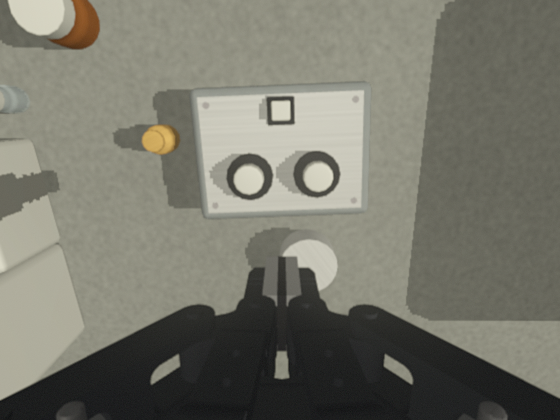

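The close view shows the right cap at (248,180), the left cap at (317,176), the stop key at (281,111), and the tin at (310,265). I'll locate them, then hold the gripper near-horizontal well above the pod to see its shape.

```bash
python3 - <<'E'
from bench import bot
from h import *
import pickle
w=pickle.load(open("e.pkl","rb"))
L=atz(w,(317.3,175),.069);R=atz(w,(249,179.5),.069);S=atz(w,(281.3,110.5),.056)
print(L,R,S,np.linalg.norm(L-R)); d=(L-R);yaw=np.arctan2(-d[0],d[1]);print("yaw",np.degrees(yaw))
m=(L+R)/2;print("m",m,"from stop",np.degrees(np.arctan2(m[1]-S[1],m[0]-S[0])),np.linalg.norm((m-S)[:2]))
# edges of pod
for uv in [(193,90),(368,83),(367,211),(206,217)]: print(atz(w,uv,.045))
th=np.radians(20);ex=np.array([np.cos(yaw),np.sin(yaw),0]);za=np.cos(th)*ex-np.sin(th)*np.array([0,0,1])
q=quat([0,0,1],za)
T=mat(q);E=np.array([-.040,0,-.073])  # body lower front edge in tool
g=np.array([m[0],m[1],.20])-T@E
print("tcp",g,bot.ik(g,q))
bot.goto(g,q)
s=bot.read_state();print(s["t"],s["joint_pos"],s["wrist_force"],s["ft_torque"])
for n in("scene","top"):
    c=bot.capture(n);cv2.imwrite(f"pics/f_{n}.png",c["img"])
    u=proj(c,[s["ee_pos"],s["ee_pos"]+T@E,m]);print(n,u)
    x,y=u[1].astype(int);im=c["img"][max(0,y-80):y+70,max(0,x-110):x+90];cv2.imwrite(f"pics/f_{n}c.png",cv2.resize(im,None,fx=4,fy=4,interpolation=cv2.INTER_CUBIC))
E
```

```text
[0.58437733 0.21381027 0.069     ] [0.58820612 0.15577907 0.069     ] [0.53181379 0.18330679 0.056     ] 0.05815736780993692
yaw 3.774795638170884
m [0.58629173 0.18479467 0.069     ] from stop 1.5644512007071087 0.05449824706692424
[0.51485502 0.10749387 0.045     ]
[0.50931513 0.2573579  0.045     ]
[0.62281519 0.26417446 0.045     ]
[0.62864663 0.11175438 0.045     ]
tcp [0.66839159 0.19021147 0.21262023] [ 0.13230181  0.43324715  1.88839572  3.30030966  0.4056369  -1.69407758]
17.2333 [ 0.13231233  0.43319704  1.8880068   3.29996171  0.40574573 -1.69404412] [-0.07994833 -0.46540702 -0.44769116] [-0.07258864  0.45441233  0.02001918]
scene [[282.42406952 244.06872926]
 [308.69251418 230.15056743]
 [306.65737275 268.44130631]]
top [[200.74085425 156.17315972]
 [204.14558711 190.37865395]
 [212.2281543  196.05754538]]
```

View pics/f_scenec.png

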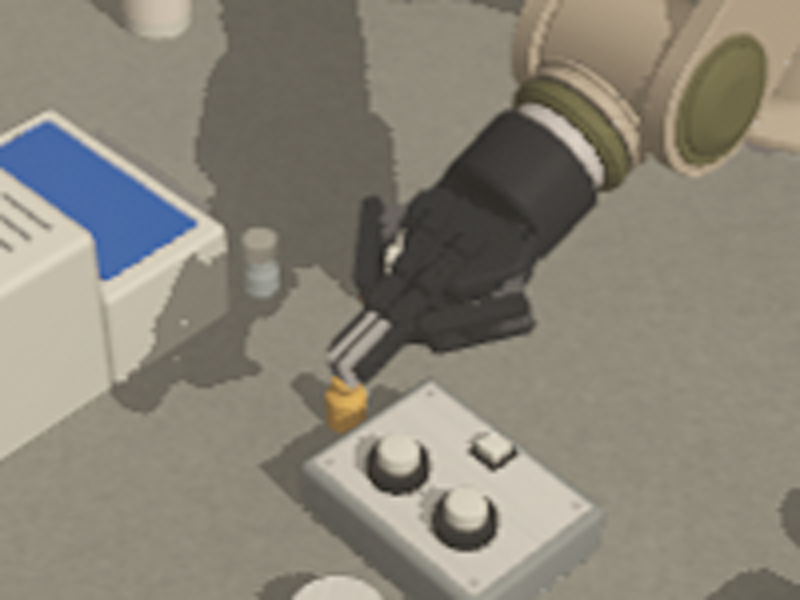

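View pics/f_topc.png

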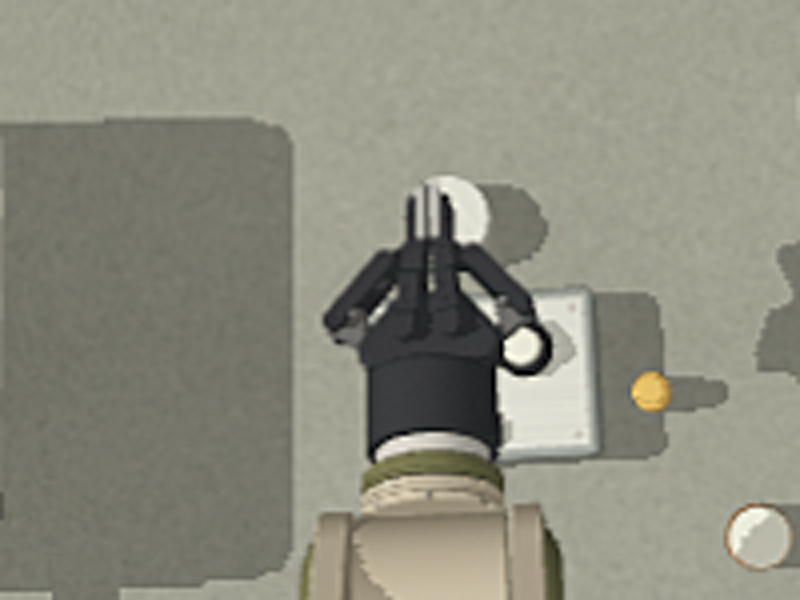

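View pics/f_scene.png

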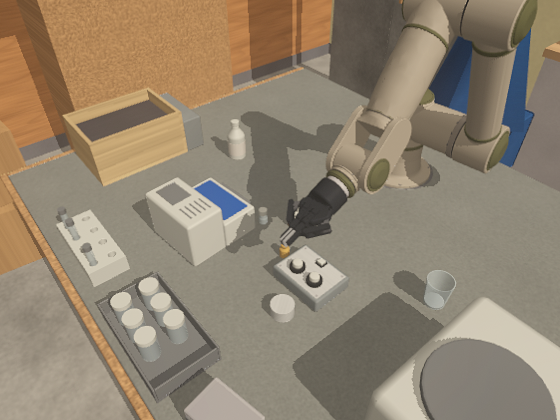

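The gripper is a round cylinder of about 76 mm, then a tapered head, then spread finger links. Before using it to press, I need its side profile, so I'll hold it up near the top camera.

```bash
python3 - <<'E'
from bench import bot
from h import *
s=bot.read_state();j=s["joint_pos"]
best=None
for z in (.5,.45,.4):
  for x in (.6,.65,.55):
    for sy in (1,-1):
      for th in (0,10,20,30):
        t=np.radians(th);q=quat([0,sy,0],[np.cos(t),0,-np.sin(t)])
        k=bot.ik([x,.12,z],q)
        if k is not None:
            m=np.max(np.abs(k-j)/np.array([2.39,2.39,3.01,3.14,3.14,3.14]))
            print(z,x,sy,th,round(m,2)) if th in(0,20) else 0
            if best is None or m-z<best[0]: best=(m-z,x,z,sy,th)
print(best)
E
```

```text
0.5 0.6 1 20 1.06
0.5 0.6 -1 0 0.53
0.5 0.65 1 20 1.06
0.5 0.65 -1 0 0.53
0.5 0.55 1 20 1.06
0.5 0.55 -1 0 0.52
0.45 0.6 1 20 1.07
0.45 0.6 -1 0 0.53
0.45 0.65 1 20 1.07
0.45 0.65 -1 0 0.53
0.45 0.55 1 20 1.07
0.45 0.55 -1 0 0.53
0.4 0.6 1 20 1.11
0.4 0.6 -1 0 0.53
0.4 0.65 1 20 1.1
0.4 0.65 -1 0 0.53
0.4 0.55 1 20 1.11
0.4 0.55 -1 0 0.53
(np.float64(0.023299237829473185), 0.55, 0.5, -1, 0)
```

```bash
python3 - <<'E'
from bench import bot
from h import *
q=quat([0,-1,0],[1,0,0]);T=mat(q)
bot.goto([.55,.10,.6] if bot.ik([.55,.10,.6],q) is not None else [.55,.12,.5],q)
s=bot.read_state();print(s["t"],s["ee_pos"])
for n in("top","scene"):
    c=bot.capture(n)
    pts=[];lab=[]
    for zz in (0,-.02,-.04,-.073,-.1,-.12,-.15):
        for xx in (-.04,-.02,0,.02): pts.append(s["ee_pos"]+T@np.array([xx,0,zz]))
    u=proj(c,pts)
    x,y=u[13].astype(int);x0=max(0,x-70);y0=max(0,y-55)
    im=cv2.resize(c["img"][y0:y0+105,x0:x0+140],None,fx=5.5,fy=5.5,interpolation=cv2.INTER_CUBIC)
    cv2.imwrite(f"pics/g_{n}r.png",im.copy())
    for v in u:
        cv2.circle(im,(int((v[0]-x0+.5)*5.5),int((v[1]-y0+.5)*5.5)),3,(0,0,255),-1)
    cv2.imwrite(f"pics/g_{n}.png",im)
bot.capture
E
```

```text
20.5 [0.55009894 0.10004177 0.59972705]
```

View pics/g_top.png

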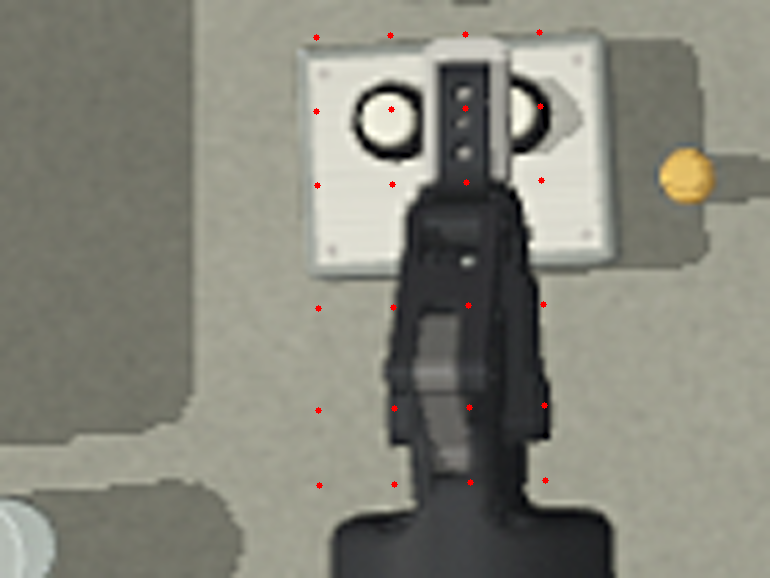

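View pics/g_scener.png

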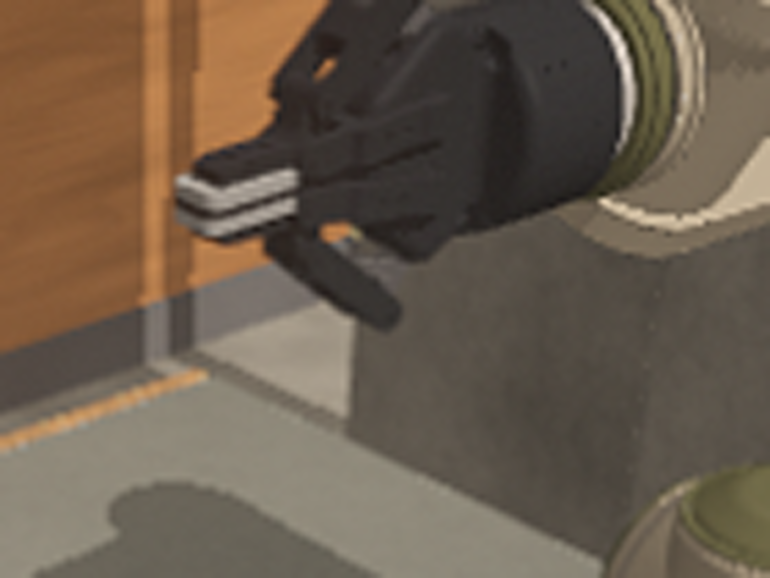

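The side profile shows the finger links about ±14–19 mm thick. They spread to y=±55, and the 76 mm cylinder only starts about 125 mm behind the TCP. So at about 20° below horizontal with the jaws shut, the two symmetric links should land on both caps together, with the cylinder, tips and stop key all clear. First I'll refine the pod pose by fitting all the views.

```bash
python3 - <<'E'
from h import *
a=cv2.imread("pics/a_top.png")[178:232,180:250];b=cv2.imread("pics/a_scene.png")[240:312,265:355];e=cv2.imread("pics/e_wrist.png")[75:225,185:380]
cv2.imwrite("pics/h1.png",cv2.resize(a,None,fx=10,fy=10,interpolation=cv2.INTER_CUBIC))
cv2.imwrite("pics/h2.png",cv2.resize(b,None,fx=8,fy=8,interpolation=cv2.INTER_CUBIC))
cv2.imwrite("pics/h3.png",cv2.resize(e,None,fx=4,fy=4,interpolation=cv2.INTER_CUBIC))
E
```

```text
(no output)
```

View pics/h1.png

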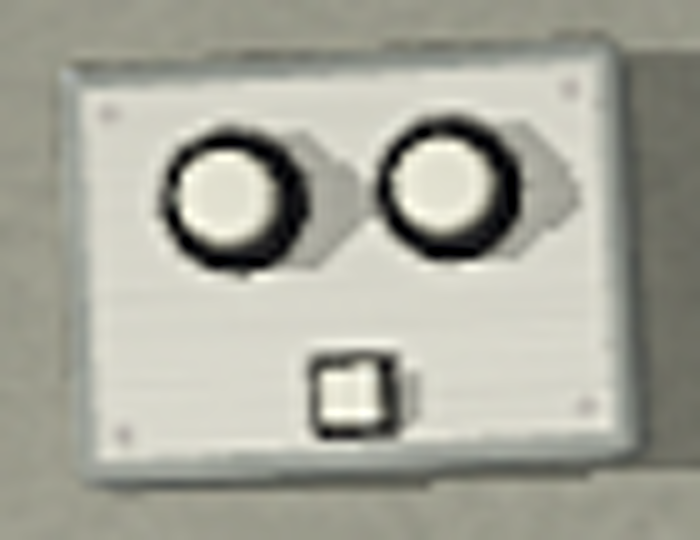

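View pics/h2.png

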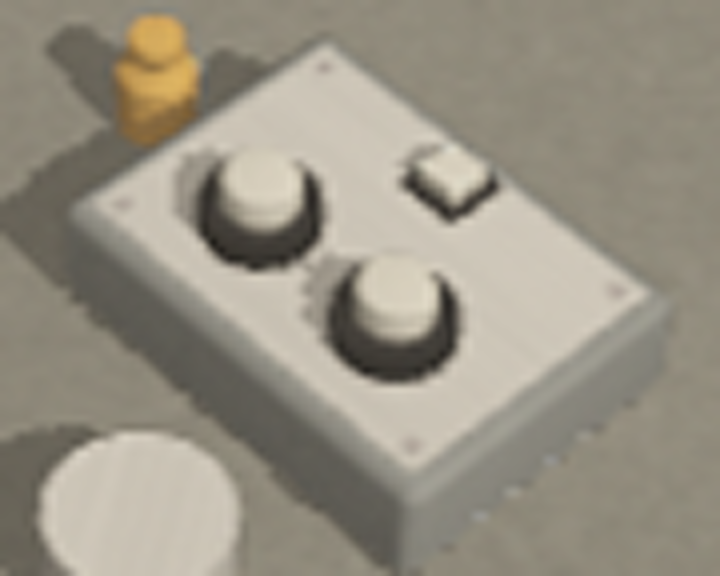

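View pics/h3.png

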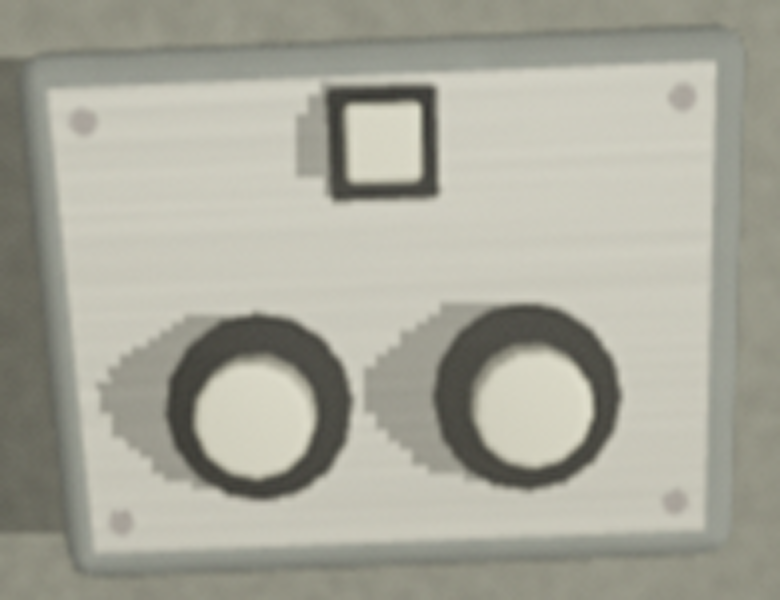

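```bash
python3 - <<'E'
from bench import bot
from h import *
import pickle
from scipy.optimize import least_squares
w=pickle.load(open("e.pkl","rb"));t=bot.capture("top");s=bot.capture("scene")
mod=np.array([[18,30,69],[18,-30,69],[-38,0,56]])/1e3
obs={"top":(t,[(202.15,197.35),(223.85,196.15),(214.55,217.15)]),"scene":(s,[(314.2,276.1),(297.6,263.1),(321.6,261.8)]),"wrist":(w,[(318.1,176.4),(248.4,178.9),(280.6,110.4)])}
def W(v): 
    c,n=np.cos(v[2]),np.sin(v[2]);return np.c_[v[0]+c*mod[:,0]-n*mod[:,1],v[1]+n*mod[:,0]+c*mod[:,1],mod[:,2]]
def fit(ks):
    f=lambda v:np.concatenate([(proj(obs[k][0],W(v))-obs[k][1]).ravel()/np.array(obs[k][0]["intrinsics"])[0,0]*np.linalg.norm((-np.array(obs[k][0]["R"]).T@obs[k][0]["t"])-[.57,.18,.06]) for k in ks])
    r=least_squares(f,[.57,.18,.05]);print(ks,r.x[:2],np.degrees(r.x[2]),"mid",W(r.x)[:2].mean(0),np.round(r.fun*1e3,1))
for k in obs: fit([k])
fit(list(obs))
r=bot.read_state();print(r["t"])
E
```

```text
['top'] [0.56645251 0.18211183] 1.9136110182507213 mid [0.58444247 0.18271289 0.069     ] [-0.2 -0.2  0.1 -0.1  0.1  0.2]
['scene'] [0.57216693 0.18539456] 2.029960131218543 mid [0.59015563 0.18603216 0.069     ] [ 0.5  0.9 -0.2 -1.  -0.3 -0. ]
['wrist'] [0.56903638 0.18419758] 2.172107550937778 mid [0.58702344 0.1848798  0.069     ] [ 0.3  0.3 -0.4  0.5  0.  -0.7]
['top', 'scene', 'wrist'] [0.56884416 0.18353869] 2.029871185784077 mid [0.58683286 0.18417626 0.069     ] [-1.7 -2.5 -1.4 -2.5 -1.3 -2.2  1.7 -1.9  1.1 -3.6  0.8 -2.6 -0.4  0.2
 -1.1  0.2 -0.5 -0.9]
20.7
```

All three views agree within their calibration: the key midpoint is at about (0.587, 0.1845) and the yaw is 2.1°. Next I'll move to just above the keys and check.

```bash
cat >> h.py <<'E'
yawp=np.radians(2.1);exp_=np.array([np.cos(yawp),np.sin(yawp),0]);MID=np.array([.587,.1845,0])
_t=np.radians(20);QP=quat([0,0,1],np.cos(_t)*exp_-np.sin(_t)*np.array([0,0,1]));TP=mat(QP)
def tcp_for(z,dx=.004,dy=0.): return MID+dx*exp_+dy*np.array([-exp_[1],exp_[0],0])+[0,0,z]-TP@np.array([-.0145,0,-.048])
E
python3 - <<'E'
from bench import bot
from h import *
bot.goto(tcp_for(.15),QP); bot.move_l(tcp_for(.088),speed=.1)
s=bot.read_state();print(s["t"],s["ee_pos"]-tcp_for(.088),s["wrist_force"],s["ft_torque"])
for n in("top","scene"):
    c=bot.capture(n);u=proj(c,MID+[0,0,.069])[0].astype(int)
    cv2.imwrite(f"pics/i_{n}.png",cv2.resize(c["img"][u[1]-50:u[1]+50,u[0]-66:u[0]+66],None,fx=6,fy=6,interpolation=cv2.INTER_CUBIC))
E
```

```text
24.625 [2.21310897e-04 4.54648808e-05 5.43401145e-04] [ 0.26607031 -0.07354868 -0.18710441] [ 0.0074278   0.45821036 -0.06359483]
```

View pics/i_top.png

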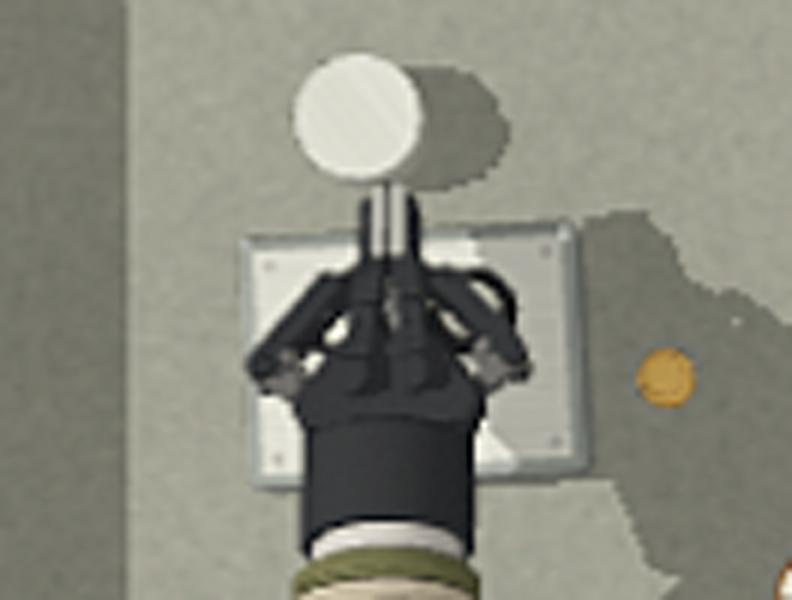

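View pics/i_scene.png

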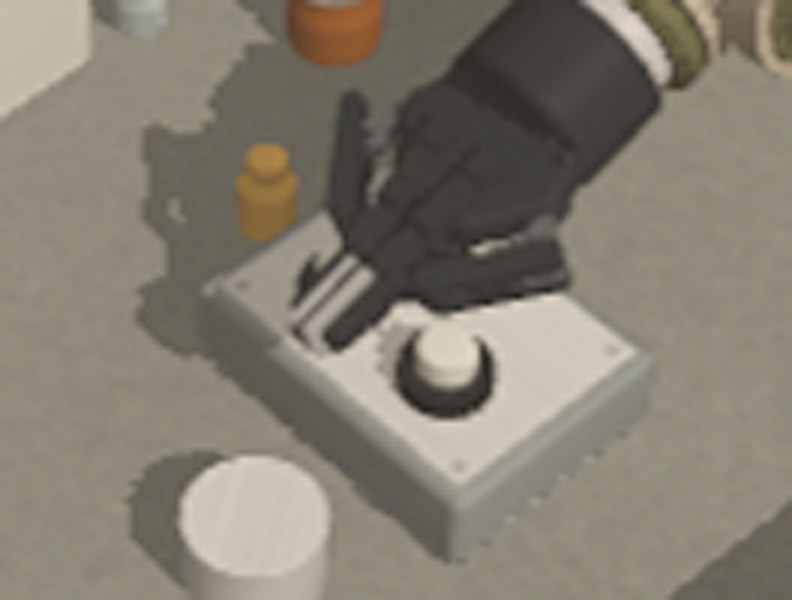

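```bash
python3 - <<'E'
from bench import bot
from h import *
s=bot.read_state();T=mat(s["ee_rot"])
for n in("top","scene"):
    c=bot.capture(n);u0=proj(c,MID+[0,0,.069])[0].astype(int)
    off=u0-[66,50]
    im=cv2.resize(c["img"][off[1]:off[1]+100,off[0]:off[0]+132],None,fx=6,fy=6,interpolation=cv2.INTER_CUBIC)
    pts=[s["ee_pos"]+T@np.array(v) for v in [(.011,0,0),(-.011,0,0),(.011,.0145,0),(.011,-.0145,0),(.038,0,-.13),(0,.038,-.13),(0,-.038,-.13)]]
    for P in pts:
        v=proj(c,P)[0];cv2.circle(im,tuple(int(round((v[i]-off[i]+.5)*6)) for i in (0,1)),3,(0,0,255),-1)
    cv2.imwrite(f"pics/j_{n}.png",im)
E
```

```text
(no output)
```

View pics/j_top.png

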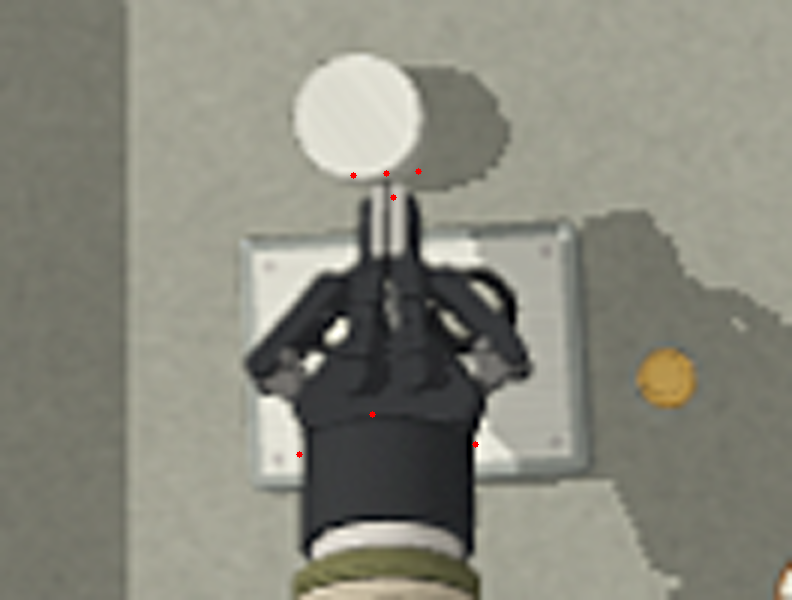

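View pics/j_scene.png

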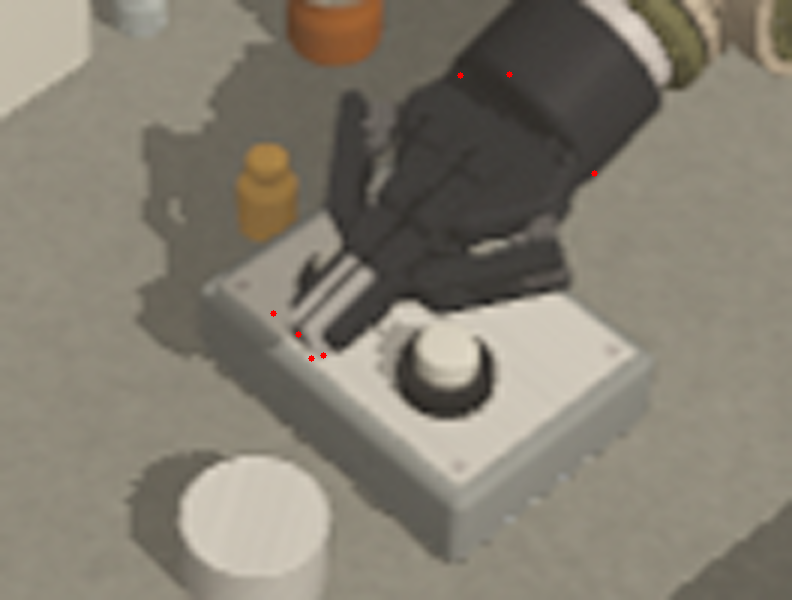

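```bash
python3 - <<'E'
from bench import bot
from h import *
c=bot.capture("top");off=proj(c,MID+[0,0,.069])[0].astype(int)-[66,50]
im=cv2.resize(c["img"][off[1]+20:off[1]+80,off[0]+30:off[0]+100],None,fx=11,fy=11,interpolation=cv2.INTER_CUBIC)
for u in [(202.15,197.35),(223.85,196.15)]:
    p=tuple(int(round((u[i]-off[i]-(30,20)[i]+.5)*11)) for i in (0,1))
    cv2.circle(im,p,int(13/60*21.73*11),(0,0,255),1);cv2.circle(im,p,3,(0,0,255),-1)
cv2.imwrite("pics/k_top.png",im)
E
```

```text
(no output)
```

View pics/k_top.png

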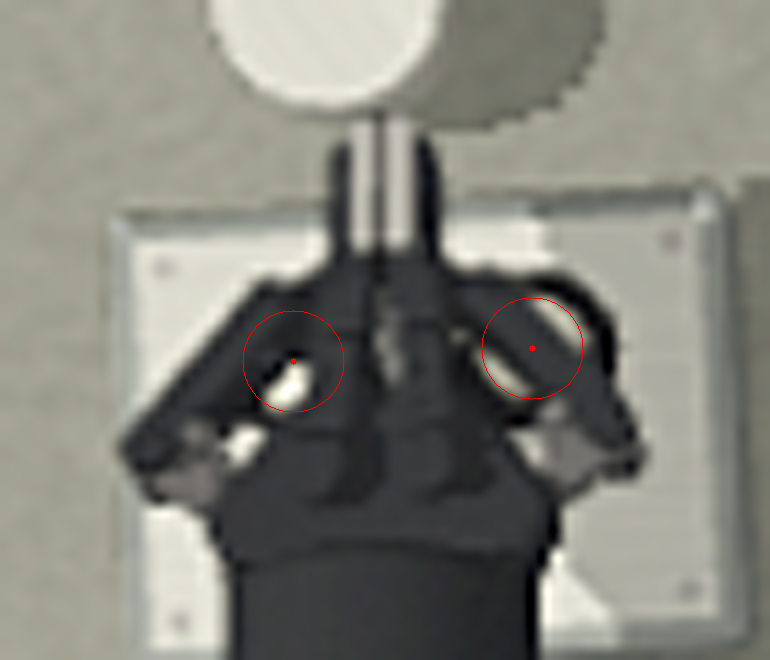

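Compared directly in the top image, the gripper sits about 1 mm too far toward +y, and each link crosses its cap as planned. I'll shift by -1.2 mm and press down in steps, watching force and moment balance.

```bash
cat > press.py <<'E'
from bench import bot
from h import *
DY=-.0012
bot.move_l(tcp_for(.078,dy=DY),speed=.05)
b=bot.read_state();f0,m0=b["wrist_force"],b["ft_torque"]
z=.078;n=0
while z>.058:
    z-=.002 if z>.0745 else .001
    bot.move_l(tcp_for(z,dy=DY),speed=.04)
    s=bot.read_state();f=s["wrist_force"]-f0;m=s["ft_torque"]-m0
    print(round(z,4),np.round(f,2),np.round(m,3),round((s["ee_pos"]-tcp_for(z,dy=DY))[2]*1e3,2),round(s["t"],2))
    if f[2]>3: n+=1
    if f[2]>16 or n>=3 and f[2]<8 and abs(m[0])/f[2]>.02: break
E
python3 press.py
```

```text
0.076 [-1.13 -0.34 -1.02] [ 0.01   0.089 -0.041] -0.09 25.48
0.074 [-0.51  0.07 -0.56] [-0.024  0.016  0.024] -0.09 25.73
0.073 [ 0.03 -0.61 -0.85] [ 0.008  0.058 -0.016] -0.03 25.98
0.072 [-0.92 -0.41 -0.77] [-0.036 -0.018  0.023] -0.11 26.23
0.071 [-0.25 -0.05 -0.28] [0.015 0.102 0.031] -0.06 26.48
0.07 [-1.48 -0.14 -1.05] [-0.011  0.032 -0.   ] -0.08 26.73
0.069 [-0.99 -0.71 -0.38] [ 0.017  0.073 -0.038] -0.09 26.98
0.068 [-1.11 -0.08  0.84] [ 0.05  -0.057  0.018] 0.09 27.23
0.067 [-2.07 -0.12  3.42] [ 0.04  -0.257  0.018] 0.32 27.48
0.066 [-1.76  0.46  3.42] [-0.041 -0.364  0.005] 0.24 27.73
0.065 [-0.91  0.87  4.46] [ 0.015 -0.459  0.036] 0.17 27.98
0.064 [-2.23  0.7   5.61] [ 0.028 -0.485  0.02 ] 0.3 28.23
0.063 [-2.25 -0.1   6.27] [ 0.002 -0.609  0.022] 0.38 28.48
0.062 [-1.98  0.4   7.2 ] [-0.033 -0.594  0.01 ] 0.52 28.73
0.061 [-3.3  -1.29  7.79] [ 0.017 -0.687 -0.022] 0.64 28.98
0.06 [-3.56  0.54  8.7 ] [-0.012 -0.832 -0.024] 0.97 29.23
0.059 [-2.95  0.23  9.26] [ 0.03  -0.861  0.017] 1.08 29.48
0.058 [-2.03  0.66 10.07] [ 0.14  -1.153  0.052] 1.89 29.73
```

Both keys went down together: force rose from 3 N to 10 N and the moment about x stayed near zero. I'll press slightly further onto the stops, hold, and check.

```bash
python3 - <<'E'
from bench import bot
from h import *
DY=-.0012
def st(z):
    s=bot.read_state();print(z,np.round(s["wrist_force"],2),np.round(s["ft_torque"],3),round((s["ee_pos"]-tcp_for(z,dy=DY))[2]*1e3,2),round(s["t"],2));return s
for z in (.057,.056,.055):
    bot.move_l(tcp_for(z,dy=DY),speed=.04);s=st(z)
    if s["wrist_force"][2]>22: break
for n in("top","scene"):
    c=bot.capture(n);u=proj(c,MID+[0,0,.069])[0].astype(int)
    cv2.imwrite(f"pics/l_{n}.png",cv2.resize(c["img"][u[1]-50:u[1]+50,u[0]-66:u[0]+66],None,fx=6,fy=6,interpolation=cv2.INTER_CUBIC))
bot.pause(1.0);st(z)
E
```

```text
0.057 [ 0.03  1.52 14.43] [ 0.134 -1.14   0.063] 2.89 29.98
0.056 [-0.67  0.55 18.3 ] [ 0.181 -1.574 -0.039] 3.92 30.23
0.055 [ 2.03  2.13 20.74] [ 0.21  -2.061  0.207] 4.99 30.48
0.055 [ 1.12  1.72 20.8 ] [ 0.206 -2.035  0.179] 5.0 31.57
```

View pics/l_scene.png

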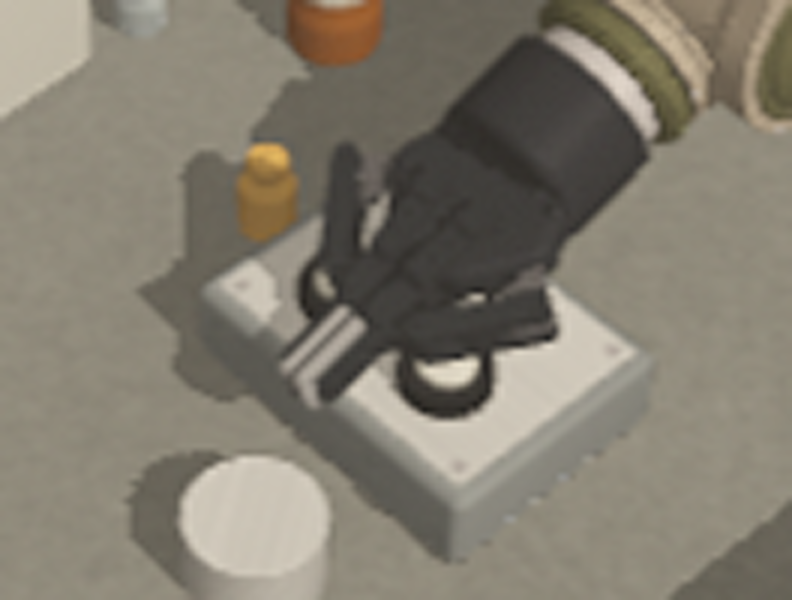

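View pics/l_top.png

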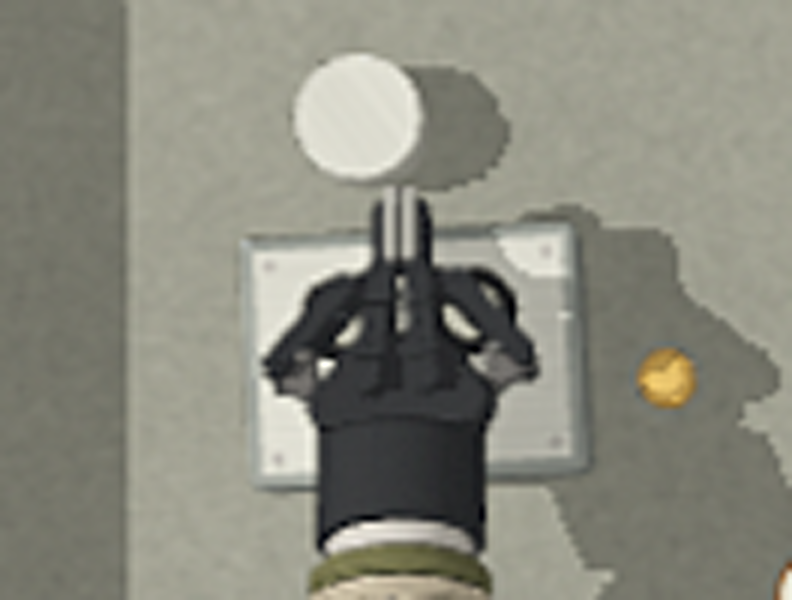

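The keys have travelled 8.1 mm from first contact to a hard stop. The load is about 14 N and 7 N per key, both above the 5 N needed. I'll hold, then release straight up.

```bash
python3 - <<'E'
from bench import bot
from h import *
DY=-.0012
bot.pause(2.0);s=bot.read_state();print(s["t"],s["wrist_force"])
bot.move_l(tcp_for(.10,dy=DY),speed=.12)
s=bot.read_state();print(s["t"],s["wrist_force"])
bot.move_l(tcp_for(.22,dx=-.02,dy=DY),speed=.2)
q=quat([-1,0,0],[0,0,-1])
bot.goto([.42,.25,.30],q)
s=bot.read_state();print(s["t"],s["wrist_force"],s["ee_pos"])
for n in("top","scene"):
    c=bot.capture(n);cv2.imwrite(f"pics/m_{n}.png",c["img"])
E
python3 - <<'E'
import cv2
b=cv2.imread("pics/m_scene.png");a=cv2.imread("pics/a_scene.png")
f=lambda i:cv2.resize(i[140:330,140:470],None,fx=2.4,fy=1.5*1.0)
cv2.imwrite("pics/m_cmp.png",cv2.resize(cv2.vconcat([a[230:330,200:460],b[230:330,200:460]]),None,fx=3,fy=3))
E
```

```text
33.575 [-0.04313012 -1.40985846 20.78566193]
34.1 [0.74545478 0.19575402 0.17968024]
37.7083 [-0.4170403   0.25753311  0.38682401] [0.41992718 0.25006261 0.29973692]
```

View pics/m_top.png

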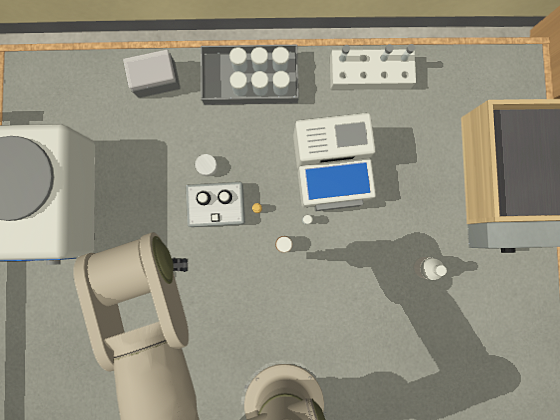

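View pics/m_cmp.png

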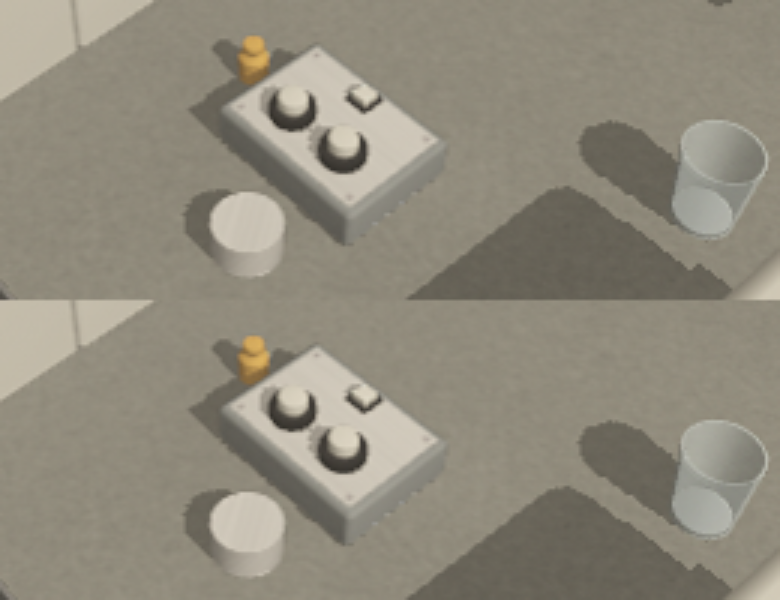

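The drawer is home, with its panel against the reader at (338,206) in the top view. Both caps are up as they were at the start. The vial, jar, weight, tin, beaker and bottle are all where they began. I'll hand in the job.

```bash
python3 -c "
from bench import bot
print(bot.finish_job())"
```

```text
the job is handed in; nothing more can be done
None
```

The drawer is home, the two round keys were pressed together and released, and I handed the job in at about 38 s of the 54 s allowed.

- **Drawer:** I pushed it home with the closed fingers until it met its hard stop. Pushing with about 30 N gave no further travel, and the last top picture shows the panel against the reader.
- **Keys:** I tilted the shut gripper to about 20° below horizontal and lowered it so that one finger link came down on each cap.
    - **Travel:** the force rose evenly from about 3 to 10 N over 8.1 mm to a hard stop.
    - **Hold:** I held both keys at about 21 N for about 3 s, then released straight up.
- **Last checks:** both caps are up again, and the tool force is back to about zero. The vial, jar, weight, tin, beaker and bottle stand where they did at the start.
- **Disagreements:**
    - **Pod position:** the three cameras differed by 3–6 mm. I settled it by comparing the gripper and keys directly in the top image.
    - **Uneven load at the stops:** it was about 14 N on one key and 7 N on the other, both above the 5 N needed.
- **Not checked directly:** I had no reading of the key positions or the stop key. That both keys moved together and the stop key stayed up rests on the force and moment readings, the planned clearance and the pictures.

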